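# Ratchet the arepa press's hold-down bolt snug

### The job

The arepa press has come loose on the counter: the ratchet wrench is already sitting on its hold-down bolt, so swing the wrench's handle back and forth, letting it slip on each return, until you feel the bolt come up snug, and then stop without overtightening it. Then lift the wrench off the bolt, lay it gently in the upper tray, and leave everything else on the counter where it is.

Things in the scene. Friction and masses are not known exactly. Their poses are not given: they have to be found in the camera images.
- wrench_grip (a point): Where to grip the loose steel ratchet wrench: on the handle's centre line, 120 mm from the bolt axis, about 65 mm above the counter while it sits on the bolt. The handle there is a straight bar 18 mm wide, 16 mm high, from 80 to 190 mm from the axis. Own x axis points along the handle towards the round head, z up. Left alone, it droops about 0.03 rad onto a wooden rail.
- wrench_end (a point): Centre line of the wrench's handle, 185 mm from the bolt axis, 5 mm short of the handle's end. Same axes as wrench_grip.
- wrench_head (a point): Centre of the underside of the wrench's round head, a downward-open steel cup 72 mm across and 38 mm high; on the bolt's axis while seated, 35 mm above the counter; 30 mm below the handle's centre line and 120 mm from wrench_grip. Same axes as wrench_grip.
- wrench: The whole wrench, 0.36 kg within 25 percent, 226 mm long; origin at wrench_head, same axes. Sprung pawls in its head drive the bolt when the handle swings clockwise seen from above and slip, with about 1 N of drag at the grip, when it swings back. There are 18 teeth, so up to 20 degrees are lost each time it turns round to drive.
- bolt: Steel bolt under the wrench's head: round toothed head 54 mm across, 12 mm high, and on it a smooth round stub 23 mm high that fits the wrench's bore with 0.7 mm room all round; so lift straight up 30 mm or more to come off. Origin on its axis at its underside, 33 mm above the counter. It tightens clockwise from above, stays as left, and takes 2 to 4 N at wrench_grip (0.5 N m) to turn.
- bolt_mark (a point): A point on the bolt's toothed rim, 20 mm from its axis, 42 mm above the counter, that turns with the bolt (hidden under the wrench's head; not needed).
- washer: Steel spring washer 58 mm across, 3 mm thick, fixed under the bolt; origin at its underside. It begins to bite after 0.9 to 2.2 rad of bolt turn (unknown, to be felt); then resistance grows by 6 N m per rad of turn. Snug: a steady sideways push of 8 to 11 N at wrench_grip, or 1.1 to 1.6 N m about the bolt with the grip's own twist counted; above 14 N or 2.2 N m it is overtightened.
- press: Wooden arepa press, fixed: base board 330 x 150 x 30 mm with two stacked round boards and a lever on top (94 mm high). Origin on the bolt's axis at counter level; x axis points from the bolt to the round boards, along the base, which begins 62 mm to the -x side of the bolt.
- dowels (a point): Half-way between two upright wooden dowels on the press's base, 12 mm thick, tops 86 mm above the counter, joined by a rail (top 58 mm up, the handle's rest), 47 mm to the press's -x side and 47 mm to either y side of the bolt. Axes as the press. The handle points to -x between them and can swing only about 0.55 rad either side of the press's -x axis before it strikes a dowel.
- trays: Two stacked stainless trays, fixed: 320 mm along own x, 240 mm along own y. Origin under the centre, at counter level. The upper tray's floor lies 17 mm and its rim 44 mm above the counter; walls 3 mm thick.
- budare: Bystander: round dark griddle 230 mm across, with a flat handle. Leave it where it is.
- sugar_bowl: Bystander: lidded white sugar bowl, 98 mm across, 96 mm high. Leave it where it is.
- jar: Bystander: glass jar with aluminium screw-top, 72 mm across, 120 mm high. Leave it where it is.
- mug: Bystander: mug, 80 mm across, 90 mm high. Leave it where it is.
- spoon: Bystander: wooden spoon lying flat. Leave it where it is.
- shaker: Bystander: aluminium shaker, 42 mm across, 72 mm high. Leave it where it is.

How it is judged:
By the outcome, as a careful person would: the job done as asked, in the order asked, and still so for the second after the job is handed in, with the robot touching nothing.
It also fails if it takes over 72 s, if anything falls off the work surface, if the arm or the gripper's body presses on something with over 40 N, if the wrist force passes 120 N, or if a joint passes its speed limit or range.

### The arm

A 6-joint arm with a two-finger parallel gripper is mounted at the origin on the work surface. World frame = base frame: x ahead of the robot, y to its left, z up, the work surface at z = 0. Lengths are in m, angles in degrees, forces in N, time in s.
With the tool pointing down it reaches from about 0.275 to 0.75 m from the base axis. Payload 10.2 kg.
Tool frame: the origin (TCP) lies at the very end of the fingers, on their centre line; the grasp point (between the pads) lies bot.tcp_to_grasp behind it (bot.tcp_to_grasp is the distance from the TCP to the grasp point, in m); z points along the fingers, y is the line along which they close (so a half turn about z gives the same grasp; the last joint's range is limited). The gripper opens to 88 mm and grips with 3 to 60 N. Pads are 18 mm wide; open, the fingers measure 123 mm over their backs; the gripper's body (75 mm by 187 mm) begins 45 mm behind the grasp point.
Start: joints at [-89.29, 17.928, 85.812, -0, 76.261, -12.8], TCP at [0.123, -0.51, 0.239] pointing down, gripper open.
Joint ranges: [-168.41, 168.41], [-55.51, 124.54], [10.69, 146.95], [-70.63, 250.63], [1, 178], [-165.06, 165.06]. Speed limits (degrees/s): [136.94, 136.94, 172.46, 180, 180, 180].

### API

Orientations are given as a 3x3 rotation matrix whose columns are the frame's x, y, z axes.
In Python, from station import bot, viewer, workorder, finder gives the robot as it stands. The module is installed in compiled form; this text tells all that it offers.
- The arm moves only by the tool carry_out, never from a script. Its argument "deltas" is a list of rows, each a list of 5 numbers: the opening, from 0 (shut) to 1 (fully open), then the shift along the tool's x, y, z in units of 200 mm (1.0 is 200 mm), then the turn about the tool's z in units of 60 degrees (1.0 is 60 degrees). In form: [[claw, tx, ty, tz, twist], ...]. A call has exactly 5 rows; each row is the pose to reach, as a shift and turn from the pose commanded when the call began, along the tool's axes at that moment; what a row does not reach only later rows make up. A row lasts 1/10 s, in which the tool goes at most 50 mm and 8.59 degrees, less where a joint would pass 70% of its speed; a pose out of reach is approached as far as the arm can. A call with a number of a shift or a turn outside -1 to 1 is refused whole. A call with a gripper value outside its range is refused whole. The fingers move at their own pace and stop on an object; the grip force is fixed at half the most. Time passes only in rows, so rows that repeat a pose let the fingers close, or fill a call up. It gives the time, the measured TCP pose, the force, the opening and the grip force at its end, in the units of the state.
- bot.sense(): the state, without advancing time (a new reading comes with each control period).
- viewer.grab_frame(name): name is "side" or "top" or "wrist"; returns a dict with "pixels" (384x512x3 uint8, red, green, blue), "vertical_fov" (degrees; the focal length in pixels is half the picture's height over the tangent of half this angle, whatever the lens; pixels are square), "cx", "cy" (the principal point, pixels), "world_to_cam" (4x4, takes a point from world to camera coordinates). Camera axes: x right, y down, z forward; pixel columns grow to the right and rows downward; lengths in m; the calibration is good to about 2 mm. The wrist camera is an equidistant fisheye: a pixel r from the principal point sees the ray r / f radians off the axis. A picture is of the moment at which its call begins. There is no depth.
- workorder.hand_in(): hands the job in; it is judged then, once.
Trained networks look in the newest picture that a camera, given by its name, has taken for a name from the list of things; names that differ only in an ending like _2 or _b are one class to them, and where a whole thing is asked for, a point or a joint stands for the part that bears it (a point fixed in the world has none). Each returns a list of dicts, best first, with "conf" (0 to 1); they miss things now and then, are a little off and sometimes report something else, mostly with a low value. They report only what shows in the picture. A call takes as long as a camera call.
- finder.trace(camera, label): "region" (384x512 bool, what is visible of it) and "box" ([centre column, centre row, width, height] in pixels, round what is visible of it).
- finder.mark_of(camera, label): "xy" ([column, row] in pixels: a listed point, or the origin of a listed thing).
The state is a dict: "time": time; "qpos": joint angles; "qvel": joint speeds; "joint_torque": joint torques, N m; "tool_pos": TCP position; "orientation": TCP orientation; "contact_force": force on the tool from outside, world axes, zero at the start; "wrist_torque": the same for the moment, N m; "finger_gap": opening from 0.0 (shut) to 1.0 (fully open); "grasp_force": force on a finger pad.
Only numpy, scipy, OpenCV 4.12 (cv2) and the standard library are available. Lean on these libraries where they do the work, as an engineer would, in place of code of your own. Each camera call takes 0.05 s, during which the arm holds its last target. There are 200 camera calls.

## Working session

There is one attempt and no reset: what is moved stays moved. The work goes in short steps, Python scripts to look and compute and a tool call to move; the robot and the scene stay as the last step left them, time stands still between calls to the robot, and variables do not carry over. Pictures are saved under pics/ and viewed, at most 10 in all, crops included, and the job is handed in when it is done.

Besides the shell and the picture viewer there is one more tool, called after "Call:" as a command line: name --pt "numbers of a row" for each row, then --argument value for the rest. carry_out: Moves the arm, as the interface text tells. Shifts and turns lie within -1 to 1; 1 stands for 200 mm of shift or 60 degrees of turn. Its arguments: {"type":"object","properties":{"deltas":{"type":"array","items":{"type":"array","items":{"type":"number","minimum":-1,"maximum":1}}}},"required":["deltas"]}

```bash
mkdir -p pics
cat > h.py <<'E'
import numpy as np, cv2
from station import bot, viewer, workorder, finder
def ray(fr,xy):
    f=fr["pixels"].shape[0]/2/np.tan(np.radians(fr["vertical_fov"])/2)
    return f
def hit(fr,xy,z,fish=False):
    f=ray(fr,xy); d=np.array([(xy[0]-fr["cx"])/f,(xy[1]-fr["cy"])/f,1.])
    if fish:
        r=np.hypot(d[0],d[1]); d=np.array([d[0]/r*np.sin(r),d[1]/r*np.sin(r),np.cos(r)]) if r>1e-9 else d
    M=np.array(fr["world_to_cam"]); R=M[:3,:3]; o=-R.T@M[:3,3]; d=R.T@d
    return o+d*(z-o[2])/d[2]
E
python3 - <<'E'
from h import *
s=bot.sense(); print({k:np.round(v,3).tolist() for k,v in s.items()}, bot.tcp_to_grasp)
Z=dict(wrench_grip=.065,wrench_end=.065,wrench_head=.035,bolt=.033,press=0,dowels=0,trays=0,budare=0,sugar_bowl=0,jar=0,mug=0,shaker=0,spoon=0)
for c in ["top","side","wrist"]:
    fr=viewer.grab_frame(c); cv2.imwrite(f"pics/{c}0.png",fr["pixels"][:,:,::-1])
    print(c,fr["vertical_fov"])
    for n,z in Z.items():
        for m in finder.mark_of(c,n)[:1]:
            print(n,np.round(m["xy"],1),round(m["conf"],2),np.round(hit(fr,m["xy"],z,c=="wrist"),3))
E
```

```text
{'time': 0.0, 'qpos': [-89.289, 17.96, 85.854, -0.001, 76.262, -12.798], 'qvel': [-0.083, -0.027, 0.011, 0.011, 0.04, -0.011], 'joint_torque': [-0.0, -40.221, -25.227, 0.069, 0.035, -0.0], 'tool_pos': [0.123, -0.51, 0.238], 'orientation': [[0.972, 0.234, -0.0], [0.234, -0.972, 0.001], [0.0, -0.001, -1.0]], 'contact_force': [0.102, 0.412, -0.288], 'wrist_torque': [-0.017, -0.042, -0.014], 'grasp_force': 0.0, 'finger_gap': 1.001} 0.0187
top 42.370917826084316
wrench_grip [189.1 211. ] 0.81 [0.526 0.281 0.065]
wrench_end [178.6 221.7] 0.8 [0.485 0.319 0.065]
wrench_head [199.4 179.4] 0.9 [0.652 0.252 0.035]
press [203.6 188.2] 0.78 [0.623 0.238 0.   ]
dowels [197.6 193. ] 0.68 [0.604 0.261 0.   ]
trays [333.6 186. ] 0.77 [ 0.643 -0.271  0.   ]
budare [116.2 223.9] 0.71 [0.476 0.571 0.   ]
sugar_bowl [265.3 139.8] 0.71 [0.823 0.001 0.   ]
jar [264.2 175.5] 0.64 [0.679 0.002 0.   ]
mug [394.6 237.1] 0.57 [ 0.448 -0.507  0.   ]
shaker [262.  226.2] 0.49 [0.479 0.006 0.   ]
spoon [407.9 208. ] 0.78 [ 0.563 -0.561  0.   ]
side 55.43228263211566
wrench_grip [208.9 253. ] 0.58 [0.52  0.3   0.065]
wrench_end [217.3 272. ] 0.62 [0.458 0.338 0.065]
wrench_head [192.8 232.5] 0.85 [0.637 0.243 0.035]
bolt [235.5 195.3] 0.22 [0.645 0.022 0.033]
press [192.9 240.8] 0.55 [ 0.64   0.244 -0.   ]
dowels [198.3 233.8] 0.86 [0.648 0.212 0.   ]
trays [277.1 163.9] 0.89 [ 0.662 -0.271  0.   ]
budare [148.3 355.9] 0.71 [0.469 0.575 0.   ]
sugar_bowl [192.1 239.3] 0.72 [0.647 0.241 0.   ]
jar [238.6 194.8] 0.68 [ 0.666 -0.02   0.   ]
mug [358.1 155.3] 0.56 [ 0.421 -0.512  0.   ]
shaker [287.4 217.8] 0.7 [ 0.457 -0.01   0.   ]
spoon [330.7 141.6] 0.45 [ 0.565 -0.556  0.   ]
wrist 65.70646984690485
```

```bash
cd pics; python3 -c "
import cv2
a=cv2.imread('top0.png')[110:270,90:440];cv2.imwrite('top1.png',cv2.resize(a,None,fx=2.28,fy=2.28,interpolation=2))"
```

```text
(no output)
```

View pics/top1.png

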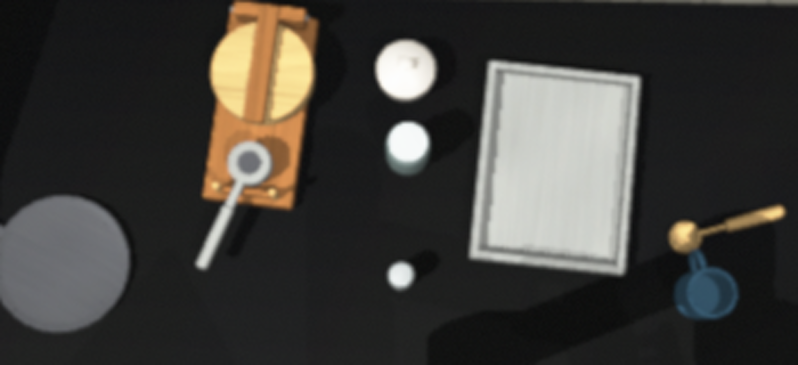

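View pics/side0.png

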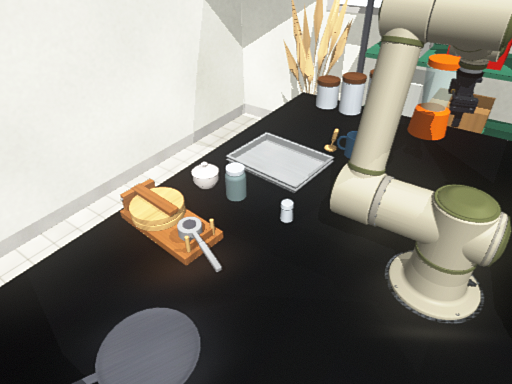

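The top view shows the wrench head at about (199,181) and the handle end at (179,226). The press lies nearly along +x, turned about -8°, and the trays are at (333,186). The side view agrees. Next I move to hover over the handle.

Call:
carry_out --pt "1 0.12 -0.136 0 -0.095" --pt "1 0.24 -0.272 0 -0.19" --pt "1 0.36 -0.408 0 -0.285" --pt "1 0.48 -0.544 0 -0.38" --pt "1 0.6 -0.68 0 -0.475"

```text
time: 2.6
tool_pos: [0.208, -0.3489, 0.2388]
orientation: [[0.74, 0.672, 0.0], [0.672, -0.74, -0.0], [-0.0, 0.0, -1.0]]
contact_force: [0.3, -0.2, 0.4]
finger_gap: 1.005
grasp_force: 0.0
```

Call:
carry_out --pt "1 0.17 -0.062 0 -0.095" --pt "1 0.34 -0.124 0 -0.19" --pt "1 0.51 -0.186 0 -0.285" --pt "1 0.68 -0.248 0 -0.38" --pt "1 0.85 -0.31 0 -0.475"

```text
time: 3.1
tool_pos: [0.2928, -0.1891, 0.2389]
orientation: [[0.33, 0.944, 0.001], [0.944, -0.33, -0.001], [-0.0, 0.001, -1.0]]
contact_force: [0.1, -0.6, -0.5]
finger_gap: 1.0
grasp_force: 0.0
```

Call:
carry_out --pt "1 0.179 0.027 0 -0.095" --pt "1 0.358 0.054 0 -0.19" --pt "1 0.537 0.08 0 -0.285" --pt "1 0.716 0.107 0 -0.38" --pt "1 0.896 0.134 0 -0.475"

```text
time: 3.6
tool_pos: [0.3779, -0.0289, 0.239]
orientation: [[-0.161, 0.987, 0.001], [0.987, 0.161, -0.0], [-0.0, 0.001, -1.0]]
contact_force: [0.7, -1.1, 0.7]
finger_gap: 1.002
grasp_force: 0.0
```

Call:
carry_out --pt "1 0.145 0.109 0 -0.095" --pt "1 0.29 0.218 0 -0.19" --pt "1 0.435 0.327 0 -0.285" --pt "1 0.58 0.436 0 -0.38" --pt "1 0.725 0.545 0 -0.475"

```text
time: 4.1
tool_pos: [0.4629, 0.1315, 0.2388]
orientation: [[-0.612, 0.791, 0.0], [0.791, 0.612, -0.0], [-0.0, 0.0, -1.0]]
contact_force: [0.3, -0.6, -0.8]
finger_gap: 0.998
grasp_force: 0.0
```

Call:
carry_out --pt "1 0.075 0.165 0.0 -0.095" --pt "1 0.15 0.33 0.0 -0.19" --pt "1 0.225 0.495 0 -0.285" --pt "1 0.3 0.66 0 -0.38" --pt "1 0.375 0.825 0 -0.475"

```text
time: 4.6
tool_pos: [0.548, 0.2913, 0.2386]
orientation: [[-0.915, 0.403, -0.0], [0.403, 0.915, -0.0], [-0.0, -0.0, -1.0]]
contact_force: [0.0, 0.2, 0.4]
finger_gap: 1.004
grasp_force: 0.0
```

Run:
```python
from h import *
s=bot.sense(); print({k:np.round(s[k],3).tolist() for k in("time","qpos","tool_pos","orientation","contact_force","wrist_torque")})
Z=dict(wrench_grip=.063,wrench_end=.060,wrench_head=.035,press=0,dowels=0)
for c in ["wrist"]:
    fr=viewer.grab_frame(c); cv2.imwrite(f"pics/{c}2.png",fr["pixels"][:,:,::-1])
    for n,z in Z.items():
        for m in finder.mark_of(c,n)[:1]:
            print(n,np.round(m["xy"],1),round(m["conf"],2),np.round(hit(fr,m["xy"],z,c=="wrist"),3))
```

```text
{'time': 4.6, 'qpos': [17.196, 30.299, 67.674, -0.003, 82.029, -49.057], 'tool_pos': [0.548, 0.291, 0.239], 'orientation': [[-0.915, 0.403, -0.0], [0.403, 0.915, -0.0], [-0.0, -0.0, -1.0]], 'contact_force': [0.013, 0.191, 0.361], 'wrist_torque': [0.009, -0.136, 0.0]}
wrench_grip [256.  147.2] 0.98 [0.528 0.302 0.063]
wrench_end [254.3  88.8] 0.75 [0.469 0.326 0.06 ]
press [256.2 225.6] 0.72 [0.644 0.252 0.   ]
dowels [239.8 214. ] 0.7 [0.618 0.238 0.   ]
```

View pics/wrist2.png

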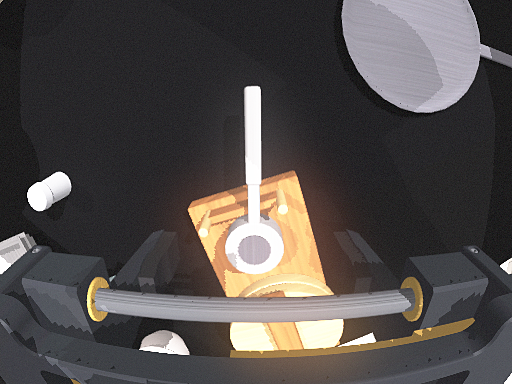

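The wrist view shows the handle running from (253,87) to the head at (255,247). The dowel tops are at (205,232) and (283,210), and the base's end corners at (189,207) and (296,172).

Run:
```python
from h import *
fr=viewer.grab_frame("wrist")
for n,p,z in [("head",(255,247),.073),("end",(253,87),.067),("hmid",(254,184),.072),("d1",(205,232),.086),("d2",(283,210),.086),("c1",(189,207),.03),("c2",(296,172),.03)]:
    print(n,np.round(hit(fr,p,z,True),3))
for n in("wrench","wrench_grip"):
  for t in finder.trace("wrist",n)[:1]:
    ys,xs=np.nonzero(t["region"])
    for lo,hi in((92,110),(110,140),(140,175)):
        k=(ys>=lo)&(ys<hi); 
        if k.any(): print(n,lo,np.round(hit(fr,(xs[k].mean(),ys[k].mean()),.066,True),4))
    k=ys>220; print("head c",(xs[k].min()+xs[k].max())/2,(ys[k].max()+ys.max())/2,xs[k].max()-xs[k].min(),ys.max())
```

```text
head [0.637 0.25  0.073]
end [0.466 0.324 0.067]
hmid [0.563 0.282 0.072]
d1 [0.589 0.209 0.086]
d2 [0.6   0.3   0.086]
c1 [0.57  0.185 0.03 ]
c2 [0.583 0.331 0.03 ]
wrench 92 [0.4798 0.3193 0.066 ]
wrench 110 [0.5033 0.3086 0.066 ]
wrench 140 [0.5369 0.2944 0.066 ]
head c 256.5 273.0 59 273
wrench_grip 92 [0.4794 0.3185 0.066 ]
wrench_grip 110 [0.5031 0.3083 0.066 ]
wrench_grip 140 [0.5369 0.2943 0.066 ]
head c 256.5 273.0 59 273
```

Call:
carry_out --pt "1 0.018 -0.01 0.2 0" --pt "1 0.018 -0.01 0.42 0" --pt "1 0.018 -0.01 0.64 0" --pt "1 0.018 -0.01 0.84 0" --pt "1 0.018 -0.01 0.973 0"

```text
time: 5.55
tool_pos: [0.5424, 0.2886, 0.0417]
orientation: [[-0.913, 0.408, -0.003], [0.408, 0.913, -0.001], [0.002, -0.002, -1.0]]
contact_force: [0.2, 0.5, 0.1]
finger_gap: 0.998
grasp_force: 0.0
```

Call:
carry_out --pt "0.5 0 0 0 0" --pt "0.3 0 0 0 0" --pt "0 0 0 0 0" --pt "0 0 0 0 0" --pt "0 0 0 0 0"

```text
time: 6.05
tool_pos: [0.5439, 0.2897, 0.0453]
orientation: [[-0.914, 0.407, 0.002], [0.407, 0.914, 0.001], [-0.001, 0.001, -1.0]]
contact_force: [-0.4, -0.7, -1.4]
finger_gap: 0.569
grasp_force: 0.0
```

```bash
cat >> h.py <<'E'
B=np.array([.640,.249])
def st(b=B):
    s=bot.sense(); p=np.array(s["tool_pos"]); F=np.array(s["contact_force"]); M=np.array(s["wrist_torque"]); R=np.array(s["orientation"])
    r=p[:2]-b; rn=np.hypot(*r); u=r/rn; t=np.array([u[1],-u[0]]) # cw tangent
    print("t %.2f"%s["time"],"p",np.round(p,4),"yaw %.2f"%np.degrees(np.arctan2(R[1,0],R[0,0])),"ang %.2f r %.4f"%(np.degrees(np.arctan2(r[1],r[0])),rn),
     "F",np.round(F,1),"M",np.round(M,2),"Frad %.1f Fcw %.1f"%(F[:2]@u,F[:2]@t),"T_cwres %.2f"%(r[0]*F[1]-r[1]*F[0]+M[2]),"gap %.3f gf %.1f"%(s["finger_gap"],s["grasp_force"]))
def arc(deg,r,n=5):  # tool-frame rows for swing of deg (cw +) about bolt, tool x pointing away from the bolt
    for i in range(1,n+1):
        a=np.radians(deg*i/n); print([0,round(r*(np.cos(a)-1)/.2,3),round(r*np.sin(a)/.2,3),0,round(deg*i/n/60,4)])
E
python3 -c "
from h import *
st();arc(-20,.105);arc(-42.5,.105);arc(25,.105)"
```

```text
t 6.05 p [0.5439 0.2897 0.0453] yaw 156.01 ang 157.06 r 0.1043 F [-0.4 -0.7 -1.4] M [-0.04 -0.19  0.09] Frad 0.1 Fcw -0.8 T_cwres 0.18 gap 0.569 gf 0.0
[0, np.float64(-0.001), np.float64(-0.037), 0, -0.0667]
[0, np.float64(-0.005), np.float64(-0.073), 0, -0.1333]
[0, np.float64(-0.011), np.float64(-0.109), 0, -0.2]
[0, np.float64(-0.02), np.float64(-0.145), 0, -0.2667]
[0, np.float64(-0.032), np.float64(-0.18), 0, -0.3333]
[0, np.float64(-0.006), np.float64(-0.078), 0, -0.1417]
[0, np.float64(-0.023), np.float64(-0.153), 0, -0.2833]
[0, np.float64(-0.051), np.float64(-0.226), 0, -0.425]
[0, np.float64(-0.09), np.float64(-0.294), 0, -0.5667]
[0, np.float64(-0.138), np.float64(-0.355), 0, -0.7083]
[0, np.float64(-0.002), np.float64(0.046), 0, 0.0833]
[0, np.float64(-0.008), np.float64(0.091), 0, 0.1667]
[0, np.float64(-0.018), np.float64(0.136), 0, 0.25]
[0, np.float64(-0.032), np.float64(0.18), 0, 0.3333]
[0, np.float64(-0.049), np.float64(0.222), 0, 0.4167]
```

Call:
carry_out --pt "0 0 0 0 0" --pt "0 0 0 0 0" --pt "0 0 0 0 0" --pt "0 0 0 0 0" --pt "0 0 0 0 0"

```text
time: 6.55
tool_pos: [0.5435, 0.2897, 0.0442]
orientation: [[-0.914, 0.406, 0.0], [0.406, 0.914, 0.0], [-0.0, 0.0, -1.0]]
contact_force: [0.8, 1.2, 1.0]
finger_gap: 0.202
grasp_force: 29.9
```

Call:
carry_out --pt "0 0 0 0 0" --pt "0 0 0 0 0" --pt "0 0 0 0 0" --pt "0 0 0 0 0" --pt "0 0 0 0 0"

```text
time: 7.05
tool_pos: [0.5435, 0.2896, 0.0442]
orientation: [[-0.914, 0.407, 0.0], [0.407, 0.914, 0.0], [-0.0, 0.0, -1.0]]
contact_force: [0.6, 2.7, -0.1]
finger_gap: 0.199
grasp_force: 29.9
```

```bash
python3 -c "
from h import *
st()"
```

```text
t 7.05 p [0.5435 0.2896 0.0442] yaw 156.01 ang 157.19 r 0.1047 F [ 0.6  2.7 -0.1] M [ 0.38 -0.22  0.2 ] Frad 0.5 Fcw 2.7 T_cwres -0.09 gap 0.199 gf 29.9
```

Call:
carry_out --pt "0 -0.001 -0.037 0 -0.0667" --pt "0 -0.005 -0.073 0 -0.1333" --pt "0 -0.011 -0.109 0 -0.2" --pt "0 -0.02 -0.145 0 -0.2667" --pt "0 -0.032 -0.18 0 -0.3333"

```text
time: 7.55
tool_pos: [0.5354, 0.2539, 0.0444]
orientation: [[-0.998, 0.067, 0.002], [0.067, 0.998, 0.001], [-0.002, 0.001, -1.0]]
contact_force: [5.3, 3.4, -1.0]
finger_gap: 0.199
grasp_force: 29.9
```

```bash
sed -i 's/B=np.array.*/B=np.array([.640,.247])/' h.py; python3 -c "
from h import *
st()"
```

```text
t 7.55 p [0.5354 0.2539 0.0444] yaw 176.18 ang 176.24 r 0.1048 F [ 5.3  3.4 -1. ] M [ 0.5  -0.82  0.28] Frad -5.1 Fcw 3.7 T_cwres -0.11 gap 0.199 gf 29.9
```

Call:
carry_out --pt "0 -0.003 -0.041 0 -0.0733" --pt "0 -0.008 -0.081 0 -0.1467" --pt "0 -0.015 -0.12 0 -0.22" --pt "0 -0.025 -0.159 0 -0.2933" --pt "0 -0.04 -0.197 0 -0.3667"

```text
time: 8.05
tool_pos: [0.5417, 0.2144, 0.0449]
orientation: [[-0.95, -0.312, 0.005], [-0.312, 0.95, 0.002], [-0.005, -0.0, -1.0]]
contact_force: [7.7, 6.0, -1.1]
finger_gap: 0.201
grasp_force: 30.0
```

```bash
python3 -c "
from h import *
st(); arc(25,.105); arc(15,.105)"
```

```text
t 8.05 p [0.5417 0.2144 0.0449] yaw -161.81 ang -161.67 r 0.1036 F [ 7.7  6.  -1.1] M [ 0.99 -1.28  0.27] Frad -9.2 Fcw 3.3 T_cwres -0.07 gap 0.201 gf 30.0
[0, np.float64(-0.002), np.float64(0.046), 0, 0.0833]
[0, np.float64(-0.008), np.float64(0.091), 0, 0.1667]
[0, np.float64(-0.018), np.float64(0.136), 0, 0.25]
[0, np.float64(-0.032), np.float64(0.18), 0, 0.3333]
[0, np.float64(-0.049), np.float64(0.222), 0, 0.4167]
[0, np.float64(-0.001), np.float64(0.027), 0, 0.05]
[0, np.float64(-0.003), np.float64(0.055), 0, 0.1]
[0, np.float64(-0.006), np.float64(0.082), 0, 0.15]
[0, np.float64(-0.011), np.float64(0.109), 0, 0.2]
[0, np.float64(-0.018), np.float64(0.136), 0, 0.25]
```

Call:
carry_out --pt "0 0.002 0.046 0 0.0833" --pt "0 -0.002 0.091 0 0.1667" --pt "0 -0.012 0.136 0 0.25" --pt "0 -0.026 0.18 0 0.3333" --pt "0 -0.043 0.222 0 0.4167"

```text
time: 8.55
tool_pos: [0.5355, 0.259, 0.0445]
orientation: [[-0.992, 0.125, 0.003], [0.125, 0.992, -0.001], [-0.003, -0.0, -1.0]]
contact_force: [6.5, -1.9, -2.4]
finger_gap: 0.201
grasp_force: 30.3
```

```bash
python3 -c "
from h import *
st()"
```

```text
t 8.55 p [0.5355 0.259  0.0445] yaw 172.84 ang 173.47 r 0.1051 F [ 6.5 -1.9 -2.4] M [-0.2  -0.99  0.43] Frad -6.7 Fcw -1.2 T_cwres 0.56 gap 0.201 gf 30.3
```

Call:
carry_out --pt "0 -0.002 0.046 0 0.0833" --pt "0 -0.008 0.091 0 0.1667" --pt "0 -0.018 0.136 0 0.25" --pt "0 -0.032 0.18 0 0.3333" --pt "0 -0.045 0.213 0 0.4"

```text
time: 9.05
tool_pos: [0.5478, 0.3003, 0.0442]
orientation: [[-0.856, 0.517, -0.002], [0.517, 0.856, -0.001], [0.001, -0.002, -1.0]]
contact_force: [-5.9, -1.6, 4.4]
finger_gap: 0.204
grasp_force: 30.4
```

```bash
python3 -c "
from h import *
st()"
```

```text
t 9.05 p [0.5478 0.3003 0.0442] yaw 148.87 ang 149.96 r 0.1065 F [-5.9 -1.6  4.4] M [-0.16  0.65  0.44] Frad 4.3 Fcw -4.3 T_cwres 0.90 gap 0.204 gf 30.4
```

```bash
python3 -c "
from h import *
for i in range(4): viewer.grab_frame('top'); st()
arc(-25,.105)"
```

```text
t 9.10 p [0.5482 0.301  0.0443] yaw 148.71 ang 149.53 r 0.1065 F [-3.5  1.3  3. ] M [0.18 0.48 0.35] Frad 3.7 Fcw -0.7 T_cwres 0.42 gap 0.199 gf 30.2
t 9.15 p [0.5481 0.3008 0.0442] yaw 149.03 ang 149.65 r 0.1064 F [-3.3  3.6  2.6] M [0.51 0.25 0.37] Frad 4.7 Fcw 1.4 T_cwres 0.22 gap 0.200 gf 30.2
t 9.20 p [0.5481 0.3006 0.0441] yaw 149.13 ang 149.73 r 0.1064 F [-2.6  3.4  2.5] M [0.57 0.29 0.42] Frad 4.0 Fcw 1.6 T_cwres 0.25 gap 0.209 gf 30.2
t 9.25 p [0.5481 0.3005 0.0442] yaw 149.14 ang 149.78 r 0.1063 F [-3.3  4.8  1.5] M [0.63 0.3  0.38] Frad 5.2 Fcw 2.5 T_cwres 0.12 gap 0.200 gf 30.2
[0, np.float64(-0.002), np.float64(-0.046), 0, -0.0833]
[0, np.float64(-0.008), np.float64(-0.091), 0, -0.1667]
[0, np.float64(-0.018), np.float64(-0.136), 0, -0.25]
[0, np.float64(-0.032), np.float64(-0.18), 0, -0.3333]
[0, np.float64(-0.049), np.float64(-0.222), 0, -0.4167]
```

Call:
carry_out --pt "0 -0.002 -0.046 0 -0.0833" --pt "0 -0.008 -0.091 0 -0.1667" --pt "0 -0.018 -0.136 0 -0.25" --pt "0 -0.032 -0.18 0 -0.3333" --pt "0 -0.051 -0.222 0 -0.4167"

```text
time: 9.75
tool_pos: [0.5355, 0.2564, 0.0445]
orientation: [[-0.995, 0.099, 0.004], [0.099, 0.995, 0.001], [-0.004, 0.001, -1.0]]
contact_force: [6.0, 3.5, -1.8]
finger_gap: 0.202
grasp_force: 30.1
```

Call:
carry_out --pt "0 -0.003 -0.046 0 -0.0833" --pt "0 -0.01 -0.091 0 -0.1667" --pt "0 -0.021 -0.136 0 -0.25" --pt "0 -0.036 -0.18 0 -0.3333" --pt "0 -0.054 -0.222 0 -0.4167"

```text
time: 10.25
tool_pos: [0.5427, 0.2117, 0.0449]
orientation: [[-0.944, -0.33, 0.007], [-0.33, 0.944, 0.002], [-0.007, -0.0, -1.0]]
contact_force: [10.3, 9.5, -1.0]
finger_gap: 0.198
grasp_force: 30.1
```

```bash
python3 -c "
from h import *
st();arc(18,.105)
arc(10,.105)"
```

```text
t 10.25 p [0.5427 0.2117 0.0449] yaw -160.72 ang -160.04 r 0.1035 F [10.3  9.5 -1. ] M [ 1.4  -1.57  0.39] Frad -13.0 Fcw 5.4 T_cwres -0.18 gap 0.198 gf 30.1
[0, np.float64(-0.001), np.float64(0.033), 0, 0.06]
[0, np.float64(-0.004), np.float64(0.066), 0, 0.12]
[0, np.float64(-0.009), np.float64(0.098), 0, 0.18]
[0, np.float64(-0.016), np.float64(0.131), 0, 0.24]
[0, np.float64(-0.026), np.float64(0.162), 0, 0.3]
[0, np.float64(-0.0), np.float64(0.018), 0, 0.0333]
[0, np.float64(-0.001), np.float64(0.037), 0, 0.0667]
[0, np.float64(-0.003), np.float64(0.055), 0, 0.1]
[0, np.float64(-0.005), np.float64(0.073), 0, 0.1333]
[0, np.float64(-0.008), np.float64(0.091), 0, 0.1667]
```

Call:
carry_out --pt "0 -0.005 0.022 0 0.04" --pt "0 -0.007 0.044 0 0.08" --pt "0 -0.009 0.066 0 0.12" --pt "0 -0.012 0.088 0 0.16" --pt "0 -0.016 0.109 0 0.2"

```text
time: 10.75
tool_pos: [0.5371, 0.2328, 0.0443]
orientation: [[-0.993, -0.122, 0.002], [-0.122, 0.993, -0.001], [-0.002, -0.001, -1.0]]
contact_force: [2.0, 0.1, -0.5]
finger_gap: 0.199
grasp_force: 30.4
```

```bash
python3 -c "
from h import *
st()"
```

```text
t 10.75 p [0.5371 0.2328 0.0443] yaw -172.98 ang -172.15 r 0.1039 F [ 2.   0.1 -0.5] M [-0.04 -0.47  0.5 ] Frad -2.0 Fcw -0.2 T_cwres 0.52 gap 0.199 gf 30.4
```

Call:
carry_out --pt "0 0 0.016 0 0.03" --pt "0 0 0.033 0 0.06" --pt "0 -0.001 0.05 0 0.09" --pt "0 -0.003 0.066 0 0.12" --pt "0 -0.005 0.082 0 0.15"

```text
time: 11.25
tool_pos: [0.5355, 0.2489, 0.0441]
orientation: [[-0.999, 0.034, 0.0], [0.034, 0.999, -0.001], [-0.0, -0.001, -1.0]]
contact_force: [-0.4, -1.2, 0.9]
finger_gap: 0.201
grasp_force: 30.5
```

```bash
python3 -c "
from h import *
st()"
```

```text
t 11.25 p [0.5355 0.2489 0.0441] yaw 178.04 ang 178.94 r 0.1045 F [-0.4 -1.2  0.9] M [-0.1  -0.03  0.57] Frad 0.4 Fcw -1.2 T_cwres 0.70 gap 0.201 gf 30.5
```

Call:
carry_out --pt "0 0 0.014 0 0.027" --pt "0 0 0.029 0 0.053" --pt "0 -0.001 0.044 0 0.08" --pt "0 -0.003 0.058 0 0.107" --pt "0 -0.005 0.073 0 0.133"

```text
time: 11.75
tool_pos: [0.5363, 0.2635, 0.0439]
orientation: [[-0.985, 0.172, -0.002], [0.172, 0.985, -0.001], [0.001, -0.001, -1.0]]
contact_force: [-5.1, -1.7, 2.5]
finger_gap: 0.198
grasp_force: 30.5
```

```bash
python3 -c "
from h import *
st()"
```

```text
t 11.75 p [0.5363 0.2635 0.0439] yaw 170.08 ang 170.95 r 0.1050 F [-5.1 -1.7  2.5] M [-0.06  0.47  0.53] Frad 4.8 Fcw -2.4 T_cwres 0.78 gap 0.198 gf 30.5
```

Call:
carry_out --pt "0 0 0.014 0 0.027" --pt "0 0 0.029 0 0.053" --pt "0 -0.001 0.044 0 0.08" --pt "0 -0.003 0.058 0 0.107" --pt "0 -0.005 0.073 0 0.133"

```text
time: 12.25
tool_pos: [0.5392, 0.2779, 0.0438]
orientation: [[-0.952, 0.307, -0.003], [0.307, 0.952, -0.001], [0.003, -0.002, -1.0]]
contact_force: [-7.8, -0.4, 4.5]
finger_gap: 0.202
grasp_force: 30.5
```

```bash
python3 -c "
from h import *
st()"
```

```text
t 12.25 p [0.5392 0.2779 0.0438] yaw 162.10 ang 162.98 r 0.1054 F [-7.8 -0.4  4.5] M [0.01 1.   0.49] Frad 7.4 Fcw -2.7 T_cwres 0.77 gap 0.202 gf 30.5
```

Call:
carry_out --pt "0 0.002 0.014 0 0.027" --pt "0 0.004 0.029 0 0.053" --pt "0 0.005 0.044 0 0.08" --pt "0 0.004 0.058 0 0.107" --pt "0 0.003 0.073 0 0.133"

```text
time: 12.75
tool_pos: [0.5439, 0.2918, 0.044]
orientation: [[-0.9, 0.437, -0.001], [0.437, 0.9, -0.001], [0.001, -0.002, -1.0]]
contact_force: [-3.4, -1.4, 2.5]
finger_gap: 0.203
grasp_force: 30.4
```

```bash
python3 -c "
from h import *
st()"
```

```text
t 12.75 p [0.5439 0.2918 0.044 ] yaw 154.11 ang 155.00 r 0.1061 F [-3.4 -1.4  2.5] M [-0.09  0.35  0.48] Frad 2.5 Fcw -2.7 T_cwres 0.77 gap 0.203 gf 30.4
```

Call:
carry_out --pt "0 0.002 0.012 0 0.02" --pt "0 0.003 0.023 0 0.04" --pt "0 0.002 0.034 0 0.06" --pt "0 0.001 0.045 0 0.08" --pt "0 0 0.055 0 0.1"

```text
time: 13.25
tool_pos: [0.5491, 0.3025, 0.0441]
orientation: [[-0.848, 0.53, -0.0], [0.53, 0.848, -0.0], [0.0, -0.0, -1.0]]
contact_force: [-4.4, -2.7, 3.7]
finger_gap: 0.199
grasp_force: 30.2
```

```bash
python3 -c "
from h import *
st()
viewer.grab_frame('top');viewer.grab_frame('top');st()"
```

```text
t 13.25 p [0.5491 0.3025 0.0441] yaw 147.99 ang 148.62 r 0.1065 F [-4.4 -2.7  3.7] M [-0.28  0.46  0.41] Frad 2.4 Fcw -4.6 T_cwres 0.91 gap 0.199 gf 30.2
t 13.35 p [0.5492 0.3026 0.0442] yaw 148.03 ang 148.49 r 0.1065 F [-4.  -0.2  4.1] M [-0.1   0.3   0.38] Frad 3.3 Fcw -2.3 T_cwres 0.62 gap 0.199 gf 30.1
```

Call:
carry_out --pt "0 -0.002 -0.046 0 -0.0833" --pt "0 -0.008 -0.091 0 -0.1667" --pt "0 -0.02 -0.136 0 -0.25" --pt "0 -0.034 -0.18 0 -0.3333" --pt "0 -0.053 -0.222 0 -0.4167"

```text
time: 13.85
tool_pos: [0.5357, 0.2593, 0.0443]
orientation: [[-0.993, 0.117, 0.003], [0.117, 0.993, 0.002], [-0.003, 0.002, -1.0]]
contact_force: [4.1, 1.9, -1.3]
finger_gap: 0.199
grasp_force: 29.9
```

Call:
carry_out --pt "0 -0.005 -0.046 0 -0.0833" --pt "0 -0.013 -0.091 0 -0.1667" --pt "0 -0.024 -0.136 0 -0.25" --pt "0 -0.04 -0.18 0 -0.3333" --pt "0 -0.058 -0.222 0 -0.4167"

```text
time: 14.35
tool_pos: [0.5421, 0.2142, 0.0445]
orientation: [[-0.95, -0.313, 0.004], [-0.313, 0.95, 0.002], [-0.004, 0.001, -1.0]]
contact_force: [4.3, 7.1, 0.2]
finger_gap: 0.206
grasp_force: 30.0
```

```bash
python3 -c "
from h import *
st()"
```

```text
t 14.35 p [0.5421 0.2142 0.0445] yaw -161.74 ang -161.47 r 0.1033 F [4.3 7.1 0.2] M [ 0.93 -0.71  0.29] Frad -6.3 Fcw 5.4 T_cwres -0.26 gap 0.206 gf 30.0
```

Call:
carry_out --pt "0 -0.003 0.018 0 0.033" --pt "0 -0.004 0.037 0 0.067" --pt "0 -0.005 0.055 0 0.1" --pt "0 -0.007 0.073 0 0.133" --pt "0 -0.01 0.091 0 0.167"

```text
time: 14.85
tool_pos: [0.5374, 0.2319, 0.0441]
orientation: [[-0.99, -0.139, 0.001], [-0.139, 0.99, 0.0], [-0.001, 0.0, -1.0]]
contact_force: [0.3, -1.1, 0.7]
finger_gap: 0.199
grasp_force: 30.2
```

```bash
python3 -c "
from h import *
st()"
```

```text
t 14.85 p [0.5374 0.2319 0.0441] yaw -172.02 ang -171.62 r 0.1037 F [ 0.3 -1.1  0.7] M [-0.28 -0.13  0.41] Frad -0.1 Fcw -1.1 T_cwres 0.53 gap 0.199 gf 30.2
```

Next, 7° steps with a reading after each.

Call:
carry_out --pt "0 0 0.013 0 0.023" --pt "0 0 0.026 0 0.047" --pt "0 -0.001 0.038 0 0.07" --pt "0 -0.002 0.051 0 0.093" --pt "0 -0.003 0.064 0 0.117"

```text
time: 15.35
tool_pos: [0.5358, 0.2445, 0.044]
orientation: [[-1.0, -0.016, -0.0], [-0.016, 1.0, -0.0], [0.0, -0.0, -1.0]]
contact_force: [-1.5, -1.9, 0.5]
finger_gap: 0.203
grasp_force: 30.3
```

```bash
python3 -c "
from h import *
st()"
```

```text
t 15.35 p [0.5358 0.2445 0.044 ] yaw -179.07 ang -178.61 r 0.1042 F [-1.5 -1.9  0.5] M [-0.13  0.01  0.42] Frad 1.5 Fcw -1.9 T_cwres 0.62 gap 0.203 gf 30.3
```

Call:
carry_out --pt "0 0 0.013 0 0.023" --pt "0 0 0.026 0 0.047" --pt "0 -0.001 0.038 0 0.07" --pt "0 -0.002 0.051 0 0.093" --pt "0 -0.003 0.064 0 0.117"

```text
time: 15.85
tool_pos: [0.5361, 0.2574, 0.044]
orientation: [[-0.994, 0.106, -0.0], [0.106, 0.994, 0.0], [0.0, -0.0, -1.0]]
contact_force: [-4.1, -1.1, 0.3]
finger_gap: 0.204
grasp_force: 30.3
```

```bash
python3 -c "
from h import *
st()"
```

```text
t 15.85 p [0.5361 0.2574 0.044 ] yaw 173.91 ang 174.28 r 0.1045 F [-4.1 -1.1  0.3] M [-0.02  0.38  0.43] Frad 4.0 Fcw -1.5 T_cwres 0.58 gap 0.204 gf 30.3
```

Call:
carry_out --pt "0 0.002 0.013 0 0.023" --pt "0 0.003 0.026 0 0.047" --pt "0 0.003 0.038 0 0.07" --pt "0 0.002 0.051 0 0.093" --pt "0 0.001 0.064 0 0.117"

```text
time: 16.35
tool_pos: [0.5375, 0.2701, 0.0441]
orientation: [[-0.974, 0.227, 0.0], [0.227, 0.974, 0.0], [-0.0, 0.0, -1.0]]
contact_force: [-0.5, -1.0, -0.3]
finger_gap: 0.199
grasp_force: 30.3
```

```bash
python3 -c "
from h import *
st()"
```

```text
t 16.35 p [0.5375 0.2701 0.0441] yaw 166.87 ang 167.30 r 0.1050 F [-0.5 -1.  -0.3] M [-0.01 -0.06  0.46] Frad 0.3 Fcw -1.1 T_cwres 0.57 gap 0.199 gf 30.3
```

Call:
carry_out --pt "0 0.001 0.013 0 0.023" --pt "0 0.002 0.026 0 0.047" --pt "0 0.002 0.038 0 0.07" --pt "0 0.001 0.051 0 0.093" --pt "0 0 0.064 0 0.117"

```text
time: 16.85
tool_pos: [0.5405, 0.2825, 0.0442]
orientation: [[-0.939, 0.344, 0.0], [0.344, 0.939, 0.0], [-0.0, 0.0, -1.0]]
contact_force: [2.8, -2.2, -0.7]
finger_gap: 0.199
grasp_force: 30.3
```

```bash
python3 -c "
from h import *
st()"
```

```text
t 16.85 p [0.5405 0.2825 0.0442] yaw 159.85 ang 160.36 r 0.1056 F [ 2.8 -2.2 -0.7] M [-0.16 -0.46  0.45] Frad -3.4 Fcw -1.2 T_cwres 0.57 gap 0.199 gf 30.3
```

Call:
carry_out --pt "0 -0.001 0.013 0 0.023" --pt "0 -0.002 0.026 0 0.047" --pt "0 -0.003 0.038 0 0.07" --pt "0 -0.004 0.051 0 0.093" --pt "0 -0.005 0.064 0 0.117"

```text
time: 17.35
tool_pos: [0.5453, 0.2943, 0.0441]
orientation: [[-0.89, 0.456, -0.001], [0.456, 0.89, -0.0], [0.001, -0.001, -1.0]]
contact_force: [-4.3, -1.9, 2.4]
finger_gap: 0.199
grasp_force: 30.3
```

```bash
python3 -c "
from h import *
st()"
```

```text
t 17.35 p [0.5453 0.2943 0.0441] yaw 152.85 ang 153.45 r 0.1059 F [-4.3 -1.9  2.4] M [-0.03  0.35  0.42] Frad 3.0 Fcw -3.7 T_cwres 0.81 gap 0.199 gf 30.3
```

Call:
carry_out --pt "0 0 0.012 0 0.02" --pt "0 0 0.023 0 0.04" --pt "0 0 0.034 0 0.06" --pt "0 -0.001 0.045 0 0.08" --pt "0 -0.002 0.055 0 0.1"

```text
time: 17.85
tool_pos: [0.5504, 0.304, 0.0442]
orientation: [[-0.837, 0.547, -0.002], [0.547, 0.837, 0.0], [0.001, -0.001, -1.0]]
contact_force: [-6.3, -0.4, 4.0]
finger_gap: 0.199
grasp_force: 30.3
```

```bash
python3 -c "
from h import *
st()"
```

```text
t 17.85 p [0.5504 0.304  0.0442] yaw 146.86 ang 147.52 r 0.1062 F [-6.3 -0.4  4. ] M [0.01 0.8  0.41] Frad 5.1 Fcw -3.7 T_cwres 0.81 gap 0.199 gf 30.3
```

Call:
carry_out --pt "0 -0.0 -0.046 0 -0.0833" --pt "0 -0.006 -0.091 0 -0.1667" --pt "0 -0.018 -0.136 0 -0.25" --pt "0 -0.032 -0.18 0 -0.3333" --pt "0 -0.051 -0.222 0 -0.4167"

```text
time: 18.35
tool_pos: [0.536, 0.2611, 0.0443]
orientation: [[-0.99, 0.138, 0.002], [0.138, 0.99, 0.001], [-0.002, 0.002, -1.0]]
contact_force: [3.3, 4.3, -0.7]
finger_gap: 0.197
grasp_force: 30.0
```

Call:
carry_out --pt "0 -0.005 -0.046 0 -0.0833" --pt "0 -0.013 -0.091 0 -0.1667" --pt "0 -0.024 -0.136 0 -0.25" --pt "0 -0.04 -0.18 0 -0.3333" --pt "0 -0.058 -0.222 0 -0.4167"

```text
time: 18.85
tool_pos: [0.5416, 0.2158, 0.0445]
orientation: [[-0.956, -0.294, 0.003], [-0.294, 0.956, 0.002], [-0.003, 0.001, -1.0]]
contact_force: [3.1, 5.6, -0.6]
finger_gap: 0.203
grasp_force: 30.1
```

Call:
carry_out --pt "0 -0.002 0.009 0 0.0167" --pt "0 -0.003 0.018 0 0.033" --pt "0 -0.003 0.028 0 0.05" --pt "0 -0.004 0.037 0 0.067" --pt "0 -0.005 0.046 0 0.083"

```text
time: 19.35
tool_pos: [0.5389, 0.2248, 0.0442]
orientation: [[-0.979, -0.206, 0.001], [-0.206, 0.979, 0.0], [-0.001, -0.0, -1.0]]
contact_force: [2.2, 3.2, -0.3]
finger_gap: 0.2
grasp_force: 30.1
```

```bash
python3 -c "
from h import *
st()"
```

```text
t 19.35 p [0.5389 0.2248 0.0442] yaw -168.13 ang -167.62 r 0.1035 F [ 2.2  3.2 -0.3] M [ 0.5  -0.43  0.29] Frad -2.9 Fcw 2.7 T_cwres 0.01 gap 0.200 gf 30.1
```

Call:
carry_out --pt "0 -0.002 0.009 0 0.0167" --pt "0 -0.003 0.018 0 0.033" --pt "0 -0.003 0.028 0 0.05" --pt "0 -0.004 0.037 0 0.067" --pt "0 -0.005 0.046 0 0.083"

```text
time: 19.85
tool_pos: [0.5372, 0.2333, 0.0439]
orientation: [[-0.993, -0.121, -0.002], [-0.121, 0.993, -0.001], [0.002, -0.001, -1.0]]
contact_force: [-5.0, -3.1, 2.9]
finger_gap: 0.202
grasp_force: 30.4
```

```bash
python3 -c "
from h import *
st()"
```

```text
t 19.85 p [0.5372 0.2333 0.0439] yaw -173.07 ang -172.44 r 0.1037 F [-5.  -3.1  2.9] M [-0.36  0.61  0.46] Frad 5.4 Fcw -2.4 T_cwres 0.70 gap 0.202 gf 30.4
```

Call:
carry_out --pt "0 0.003 0.009 0 0.0167" --pt "0 0.004 0.018 0 0.033" --pt "0 0.004 0.028 0 0.05" --pt "0 0.004 0.037 0 0.067" --pt "0 0.003 0.046 0 0.083"

```text
time: 20.35
tool_pos: [0.536, 0.2427, 0.044]
orientation: [[-0.999, -0.034, -0.0], [-0.034, 0.999, -0.0], [0.0, -0.0, -1.0]]
contact_force: [-1.6, -1.5, 0.5]
finger_gap: 0.198
grasp_force: 30.3
```

```bash
python3 -c "
from h import *
st()"
```

```text
t 20.35 p [0.536  0.2427 0.044 ] yaw -178.06 ang -177.66 r 0.1040 F [-1.6 -1.5  0.5] M [-0.15  0.29  0.44] Frad 1.7 Fcw -1.4 T_cwres 0.58 gap 0.198 gf 30.3
```

Call:
carry_out --pt "0 0.001 0.011 0 0.02" --pt "0 0.002 0.022 0 0.04" --pt "0 0.002 0.033 0 0.06" --pt "0 0.001 0.044 0 0.08" --pt "0 0 0.055 0 0.1"

```text
time: 20.85
tool_pos: [0.5359, 0.2537, 0.0441]
orientation: [[-0.997, 0.071, 0.0], [0.071, 0.997, -0.0], [-0.0, -0.0, -1.0]]
contact_force: [-0.7, -2.6, -1.1]
finger_gap: 0.202
grasp_force: 30.4
```

```bash
python3 -c "
from h import *
st()"
```

```text
t 20.85 p [0.5359 0.2537 0.0441] yaw 175.92 ang 176.32 r 0.1043 F [-0.7 -2.6 -1.1] M [-0.37 -0.09  0.52] Frad 0.5 Fcw -2.6 T_cwres 0.79 gap 0.202 gf 30.4
```

Call:
carry_out --pt "0 0 0.006 0 0.01" --pt "0 0 0.012 0 0.02" --pt "0 0 0.017 0 0.03" --pt "0 0 0.022 0 0.04" --pt "0 0 0.028 0 0.05"

```text
time: 21.35
tool_pos: [0.5361, 0.2591, 0.0441]
orientation: [[-0.992, 0.122, -0.0], [0.122, 0.992, -0.0], [0.0, -0.0, -1.0]]
contact_force: [-1.1, -4.1, 0.1]
finger_gap: 0.203
grasp_force: 30.4
```

```bash
python3 -c "
from h import *
st()"
```

```text
t 21.35 p [0.5361 0.2591 0.0441] yaw 172.97 ang 173.35 r 0.1046 F [-1.1 -4.1  0.1] M [-0.75 -0.    0.46] Frad 0.6 Fcw -4.2 T_cwres 0.90 gap 0.203 gf 30.4
```

Call:
carry_out --pt "0 0 0.006 0 0.01" --pt "0 0 0.012 0 0.02" --pt "0 0 0.017 0 0.03" --pt "0 0 0.022 0 0.04" --pt "0 0 0.028 0 0.05"

```text
time: 21.85
tool_pos: [0.537, 0.2645, 0.0441]
orientation: [[-0.985, 0.174, 0.0], [0.174, 0.985, -0.001], [-0.0, -0.001, -1.0]]
contact_force: [-1.0, -6.4, -0.7]
finger_gap: 0.199
grasp_force: 30.6
```

```bash
python3 -c "
from h import *
st()"
```

```text
t 21.85 p [0.537  0.2645 0.0441] yaw 169.98 ang 170.38 r 0.1044 F [-1.  -6.4 -0.7] M [-1.02 -0.07  0.53] Frad -0.1 Fcw -6.5 T_cwres 1.21 gap 0.199 gf 30.6
```

Call:
carry_out --pt "0 0 0.003 0 0.005" --pt "0 0 0.006 0 0.01" --pt "0 0 0.009 0 0.015" --pt "0 0 0.012 0 0.02" --pt "0 0 0.014 0 0.025"

```text
time: 22.35
tool_pos: [0.5374, 0.267, 0.0441]
orientation: [[-0.98, 0.199, -0.0], [0.199, 0.98, -0.001], [0.0, -0.001, -1.0]]
contact_force: [-0.9, -6.7, 0.2]
finger_gap: 0.205
grasp_force: 30.7
```

```bash
python3 -c "
from h import *
st()
viewer.grab_frame('top');st();viewer.grab_frame('top');st()"
```

```text
t 22.35 p [0.5374 0.267  0.0441] yaw 168.50 ang 168.96 r 0.1045 F [-0.9 -6.7  0.2] M [-1.23  0.12  0.61] Frad -0.4 Fcw -6.7 T_cwres 1.31 gap 0.205 gf 30.7
t 22.40 p [0.5374 0.267  0.0441] yaw 168.48 ang 168.95 r 0.1045 F [-0.3 -7.1  0.3] M [-1.14  0.09  0.57] Frad -1.0 Fcw -7.0 T_cwres 1.30 gap 0.203 gf 30.7
t 22.45 p [0.5374 0.267  0.0441] yaw 168.50 ang 168.96 r 0.1046 F [-0.8 -6.6 -0.2] M [-1.11  0.05  0.59] Frad -0.5 Fcw -6.6 T_cwres 1.28 gap 0.204 gf 30.7
```

The bolt is snug at about 1.3 N m. I back off a few degrees to unload, then lift slowly.

Call:
carry_out --pt "0 0 -0.006 0 -0.01" --pt "0 0 -0.012 0 -0.02" --pt "0 0 -0.018 0 -0.033" --pt "0 0 -0.024 0 -0.043" --pt "0 0 -0.028 0 -0.05"

```text
time: 22.95
tool_pos: [0.5363, 0.2624, 0.0443]
orientation: [[-0.989, 0.147, 0.0], [0.147, 0.989, 0.001], [-0.0, 0.001, -1.0]]
contact_force: [-0.4, -0.2, -0.4]
finger_gap: 0.203
grasp_force: 30.1
```

```bash
python3 -c "
from h import *
st()"
```

```text
t 22.95 p [0.5363 0.2624 0.0443] yaw 171.55 ang 171.57 r 0.1048 F [-0.4 -0.2 -0.4] M [ 0.15 -0.21  0.28] Frad 0.4 Fcw -0.2 T_cwres 0.31 gap 0.203 gf 30.1
```

Call:
carry_out --pt "0 0 0 -0.01 0" --pt "0 0 0 -0.02 0" --pt "0 0 0 -0.03 0" --pt "0 0 0 -0.04 0" --pt "0 0 0 -0.05 0"

```text
time: 23.45
tool_pos: [0.5372, 0.2617, 0.0544]
orientation: [[-0.989, 0.148, 0.002], [0.148, 0.989, -0.0], [-0.002, 0.0, -1.0]]
contact_force: [9.8, -1.3, -6.1]
finger_gap: 0.2
grasp_force: 29.9
```

```bash
python3 -c "
from h import *
st()"
```

```text
t 23.45 p [0.5372 0.2617 0.0544] yaw 171.49 ang 171.84 r 0.1038 F [ 9.8 -1.3 -6.1] M [-0.34 -1.24  0.31] Frad -9.9 Fcw 0.1 T_cwres 0.30 gap 0.200 gf 29.9
```

Call:
carry_out --pt "0 -0.004 0 -0.012 0" --pt "0 -0.006 0 -0.024 0" --pt "0 -0.007 0 -0.036 0" --pt "0 -0.007 0 -0.048 0" --pt "0 -0.007 0 -0.06 0"

```text
time: 23.95
tool_pos: [0.5385, 0.2616, 0.0662]
orientation: [[-0.989, 0.148, 0.002], [0.148, 0.989, 0.0], [-0.002, 0.0, -1.0]]
contact_force: [5.5, 0.1, -5.4]
finger_gap: 0.199
grasp_force: 29.9
```

```bash
python3 -c "
from h import *
st()
viewer.grab_frame('side')
fr=viewer.grab_frame('side')['pixels'][190:290,150:260,::-1]
cv2.imwrite('pics/side3.png',cv2.resize(fr,None,fx=5,fy=5,interpolation=2))"
```

```text
t 23.95 p [0.5385 0.2616 0.0662] yaw 171.48 ang 171.82 r 0.1025 F [ 5.5  0.1 -5.4] M [ 0.06 -0.89  0.24] Frad -5.4 Fcw 0.8 T_cwres 0.15 gap 0.199 gf 29.9
```

View pics/side3.png

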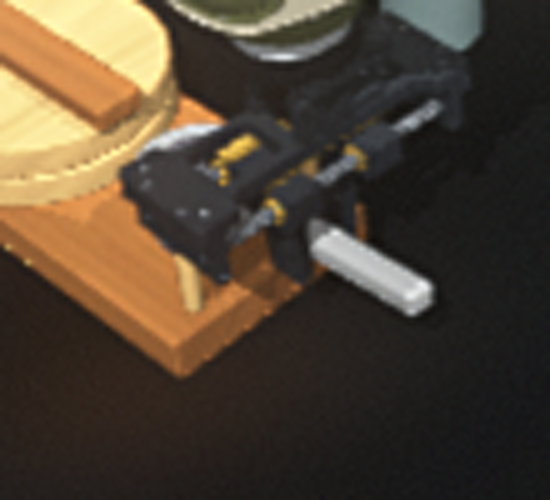

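The wrench is held and rising with the gripper. I continue straight up.

Call:
carry_out --pt "0 -0.003 0 -0.015 0" --pt "0 -0.004 0 -0.03 0" --pt "0 -0.004 0 -0.045 0" --pt "0 -0.004 0 -0.06 0" --pt "0 -0.004 0 -0.075 0"

```text
time: 24.55
tool_pos: [0.5378, 0.2616, 0.0812]
orientation: [[-0.989, 0.148, -0.002], [0.148, 0.989, -0.0], [0.002, -0.001, -1.0]]
contact_force: [0.5, 0.5, -3.7]
finger_gap: 0.199
grasp_force: 29.8
```

Call:
carry_out --pt "0 0 0 -0.05 0" --pt "0 0 0 -0.15 0" --pt "0 0 0 -0.28 0" --pt "0 0 0 -0.4 0" --pt "0 0 0 -0.5 0"

```text
time: 25.05
tool_pos: [0.5381, 0.2616, 0.1831]
orientation: [[-0.989, 0.148, 0.0], [0.148, 0.989, -0.0], [-0.0, -0.0, -1.0]]
contact_force: [0.6, 0.2, -3.0]
finger_gap: 0.196
grasp_force: 29.9
```

```bash
python3 -c "
from h import *
viewer.grab_frame('top');st()
fr=viewer.grab_frame('side'); q=fr['pixels'][130:280,120:320,::-1]
cv2.imwrite('pics/side4.png',cv2.resize(q,None,fx=4,fy=4,interpolation=2))
fr=viewer.grab_frame('top')
for n,z in(('trays',0),('jar',.12),('sugar_bowl',.0),('shaker',0)):
  for m in finder.trace('top',n)[:1]:
    print(n,round(m['conf'],2),m['box'])
    if n=='trays':
      c=cv2.boxPoints(cv2.minAreaRect(np.argwhere(m['region'])[:,::-1].astype(np.float32)))
      w=np.array([hit(fr,p,.044)[:2] for p in c]); print(np.round(w,3),w.mean(0),np.linalg.norm(np.diff(w,axis=0),axis=1))
    else: print(hit(fr,m['box'][:2],z))
"
```

```text
t 25.10 p [0.5393 0.262  0.1863] yaw 171.51 ang 171.56 r 0.1018 F [1.5 0.6 1.2] M [ 0.05 -0.23  0.03] Frad -1.4 Fcw 0.8 T_cwres -0.05 gap 0.198 gf 29.9
trays 0.96 [334.0, 183.3, 76.3, 93.6]
[[ 0.487 -0.117]
 [ 0.832 -0.142]
 [ 0.815 -0.409]
 [ 0.471 -0.378]] [ 0.650958   -0.26170414] [0.34555609 0.26825483 0.34530563]
jar 0.61 [267.8, 174.3, 17.9, 19.5]
[ 0.66243439 -0.01117418  0.12      ]
sugar_bowl 0.58 [268.9, 138.6, 23.6, 26.0]
[ 0.82831171 -0.01339682  0.        ]
shaker 0.63 [261.2, 228.9, 10.8, 11.0]
[0.46883564 0.00926827 0.        ]
```

View pics/side4.png

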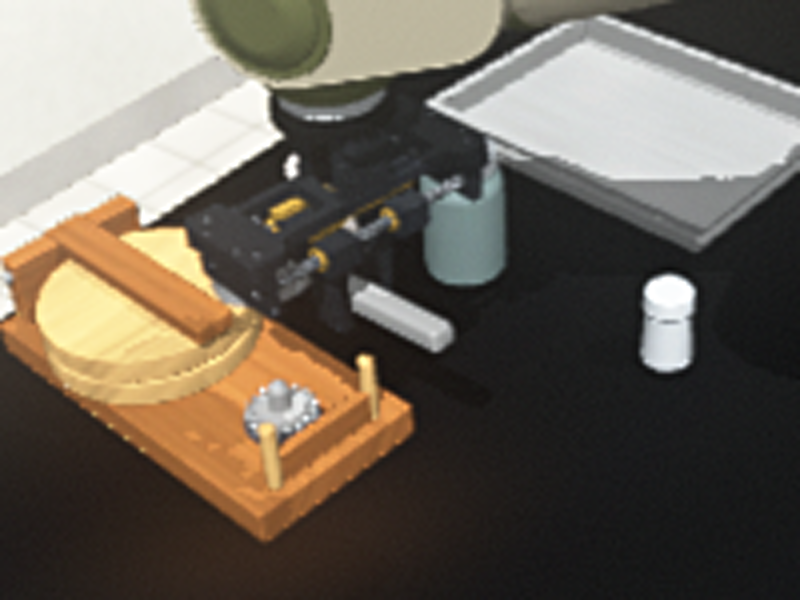

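The bolt now stands bare and the wrench hangs clear in the gripper. I raise it over the jar's height and carry it to the tray, whose centre is about (0.651, -0.262) with yaw about -5°.

Call:
carry_out --pt "0 0 0 -0.05 -0.012" --pt "0 0 0 -0.11 -0.024" --pt "0 0 0 -0.17 -0.036" --pt "0 0 0 -0.23 -0.048" --pt "0 0 0 -0.275 -0.058"

```text
time: 25.9
tool_pos: [0.5386, 0.2618, 0.2378]
orientation: [[-0.996, 0.086, 0.002], [0.086, 0.996, 0.0], [-0.001, 0.001, -1.0]]
contact_force: [0.5, 0.4, -3.6]
finger_gap: 0.199
grasp_force: 30.0
```

Call:
carry_out --pt "0 -0.02 -0.08 0 0" --pt "0 -0.05 -0.2 0 0" --pt "0 -0.087 -0.346 0 0" --pt "0 -0.124 -0.493 0 0" --pt "0 -0.161 -0.64 0 0"

```text
time: 26.4
tool_pos: [0.5592, 0.1292, 0.2358]
orientation: [[-0.996, 0.087, -0.001], [0.087, 0.996, -0.0], [0.001, -0.0, -1.0]]
contact_force: [0.6, 0.5, -3.7]
finger_gap: 0.2
grasp_force: 30.0
```

Call:
carry_out --pt "0 -0.037 -0.147 0 0" --pt "0 -0.074 -0.294 0 0" --pt "0 -0.111 -0.44 0 0" --pt "0 -0.147 -0.587 0 0" --pt "0 -0.184 -0.733 0 0"

```text
time: 26.9
tool_pos: [0.5828, -0.0201, 0.2358]
orientation: [[-0.996, 0.088, -0.001], [0.088, 0.996, -0.0], [0.001, -0.0, -1.0]]
contact_force: [0.5, 0.6, -3.2]
finger_gap: 0.198
grasp_force: 30.0
```

Call:
carry_out --pt "0 -0.037 -0.147 0 0" --pt "0 -0.074 -0.294 0 0" --pt "0 -0.111 -0.44 0 0" --pt "0 -0.147 -0.587 0 0" --pt "0 -0.178 -0.71 0 0"

```text
time: 27.4
tool_pos: [0.6057, -0.1651, 0.2356]
orientation: [[-0.996, 0.088, -0.001], [0.088, 0.996, -0.0], [0.001, -0.0, -1.0]]
contact_force: [0.1, 0.7, -3.2]
finger_gap: 0.201
grasp_force: 30.0
```

Call:
carry_out --pt "0 -0.03 -0.12 0 0" --pt "0 -0.06 -0.24 0 0" --pt "0 -0.09 -0.35 0 0" --pt "0 -0.11 -0.43 0 0" --pt "0 -0.122 -0.477 0 0"

```text
time: 27.9
tool_pos: [0.6215, -0.2618, 0.2353]
orientation: [[-0.996, 0.089, -0.001], [0.089, 0.996, 0.0], [0.001, 0.0, -1.0]]
contact_force: [0.2, -0.1, -3.6]
finger_gap: 0.199
grasp_force: 30.0
```

```bash
python3 -c "
from h import *
viewer.grab_frame('top');st()
fr=viewer.grab_frame('wrist'); cv2.imwrite('pics/wrist5.png',fr['pixels'][:,:,::-1])
for n,z in(('trays',0),('wrench_end',.22)):
  for m in finder.mark_of('wrist',n)[:1]: print(n,m['conf'],m['xy'],hit(fr,m['xy'],z,True))
fr=viewer.grab_frame('side');q=fr['pixels'][80:220,190:390,::-1]
cv2.imwrite('pics/side5.png',cv2.resize(q,None,fx=4,fy=4,interpolation=2))
"
```

```text
t 27.95 p [ 0.6216 -0.2624  0.2353] yaw 174.87 ang -92.07 r 0.5098 F [-0.  -0.6 -3.7] M [-0.    0.03 -0.04] Frad 0.6 Fcw -0.0 T_cwres -0.03 gap 0.198 gf 30.0
wrench_end 0.68 [253.7, 99.2] [ 0.54246554 -0.25563227  0.22      ]
```

View pics/wrist5.png

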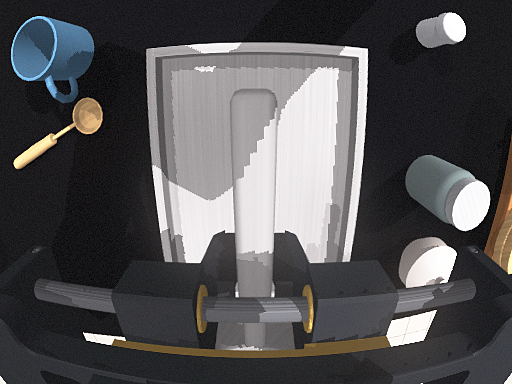

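View pics/side5.png

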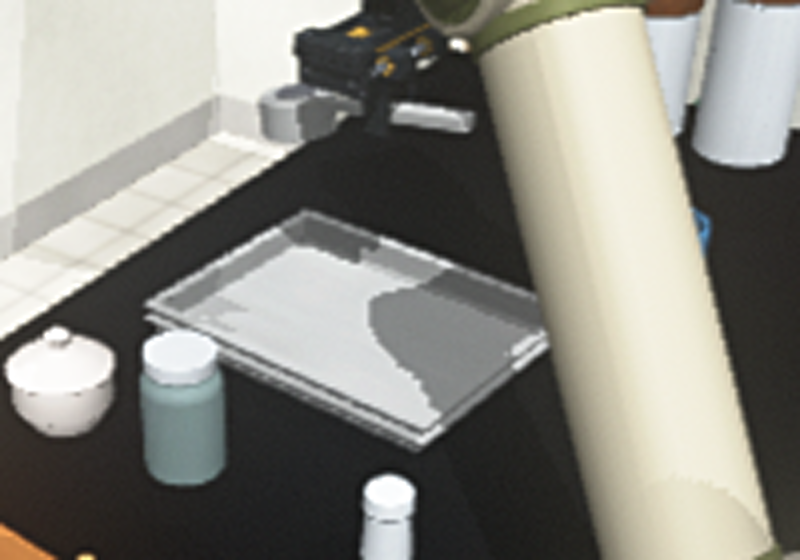

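The wrench hangs level and centred over the tray, with the tray's near rim at row 47 and columns 147–368.

```bash
python3 -c "
from h import *
fr=viewer.grab_frame('wrist')
for p in((147,47),(368,47),(257,47),(152,75),(365,75),(257,68)): print(p,hit(fr,p,.044,True).round(3))
for p in((172,68),(340,68)): print(p,hit(fr,p,.017,True).round(3))
"
```

```text
(147, 47) [ 0.47  -0.371  0.044]
(368, 47) [ 0.491 -0.114  0.044]
(257, 47) [ 0.488 -0.244  0.044]
(152, 75) [ 0.504 -0.368  0.044]
(365, 75) [ 0.525 -0.121  0.044]
(257, 68) [ 0.512 -0.246  0.044]
(172, 68) [ 0.497 -0.35   0.017]
(340, 68) [ 0.515 -0.143  0.017]
```

Call:
carry_out --pt "0 0 0 0.1 0" --pt "0 0 0 0.28 0" --pt "0 0 0 0.46 0" --pt "0 0 0 0.62 0" --pt "0 0 0 0.7 0"

```text
time: 28.7
tool_pos: [0.6213, -0.2581, 0.0931]
orientation: [[-0.996, 0.086, -0.004], [0.086, 0.996, 0.002], [0.004, 0.002, -1.0]]
contact_force: [0.0, 0.2, -3.7]
finger_gap: 0.198
grasp_force: 30.0
```

Call:
carry_out --pt "0 0 0 0.06 0" --pt "0 0 0 0.12 0" --pt "0 0 0 0.17 0" --pt "0 0 0 0.21 0" --pt "0 0 0 0.24 0"

```text
time: 29.2
tool_pos: [0.6225, -0.2597, 0.0482]
orientation: [[-0.996, 0.087, 0.001], [0.087, 0.996, -0.0], [-0.001, -0.0, -1.0]]
contact_force: [-2.5, 0.4, 0.8]
finger_gap: 0.195
grasp_force: 30.0
```

Call:
carry_out --pt "0 0 0 0.01 0" --pt "0 0 0 0.02 0" --pt "0 0 0 0.03 0" --pt "0 0 0 0.04 0" --pt "0 0 0 0.05 0"

```text
time: 29.7
tool_pos: [0.6224, -0.2596, 0.0382]
orientation: [[-0.996, 0.087, 0.0], [0.087, 0.996, -0.0], [-0.0, -0.0, -1.0]]
contact_force: [-1.9, 0.9, 1.4]
finger_gap: 0.196
grasp_force: 30.0
```

```bash
python3 -c "
from h import *
st()"
```

```text
t 29.70 p [ 0.6224 -0.2596  0.0382] yaw 175.00 ang -91.99 r 0.5069 F [-1.9  0.9  1.4] M [ 0.08 -0.01 -0.05] Frad -0.8 Fcw 2.0 T_cwres -1.04 gap 0.196 gf 30.0
```

Call:
carry_out --pt "0 0 0 0.01 0" --pt "0 0 0 0.02 0" --pt "0 0 0 0.03 0" --pt "0 0 0 0.04 0" --pt "0 0 0 0.05 0"

```text
time: 30.2
tool_pos: [0.6222, -0.2596, 0.0282]
orientation: [[-0.996, 0.087, -0.0], [0.087, 0.996, -0.0], [0.0, -0.0, -1.0]]
contact_force: [-4.9, 0.9, 5.2]
finger_gap: 0.198
grasp_force: 30.0
```

```bash
python3 -c "
from h import *
st()"
```

```text
t 30.20 p [ 0.6222 -0.2596  0.0282] yaw 175.01 ang -92.02 r 0.5069 F [-4.9  0.9  5.2] M [0.13 0.46 0.04] Frad -0.7 Fcw 5.0 T_cwres -2.48 gap 0.198 gf 30.0
```

Call:
carry_out --pt "0 0 0 0.005 0" --pt "0 0 0 0.01 0" --pt "0 0 0 0.015 0" --pt "0 0 0 0.02 0" --pt "0 0 0 0.025 0"

```text
time: 30.7
tool_pos: [0.6222, -0.2597, 0.0235]
orientation: [[-0.996, 0.087, -0.0], [0.087, 0.996, -0.0], [0.0, -0.0, -1.0]]
contact_force: [-5.6, 0.9, 4.9]
finger_gap: 0.198
grasp_force: 30.0
```

```bash
python3 -c "
from h import *
st()
fr=viewer.grab_frame('side');q=fr['pixels'][110:210,215:345,::-1]
cv2.imwrite('pics/side6.png',cv2.resize(q,None,fx=5,fy=5,interpolation=2))
"
```

```text
t 30.70 p [ 0.6222 -0.2597  0.0235] yaw 175.00 ang -92.01 r 0.5070 F [-5.6  0.9  4.9] M [0.14 0.4  0.03] Frad -0.7 Fcw 5.6 T_cwres -2.81 gap 0.198 gf 30.0
```

View pics/side6.png

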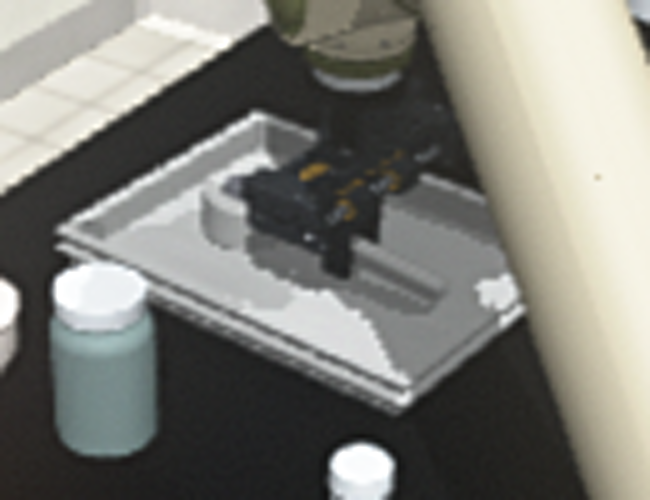

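The wrench lies in the tray, with its head on the floor and its handle low. I release it and retreat.

Call:
carry_out --pt "0.22 0 0 0 0" --pt "0.26 0 0 0 0" --pt "0.35 0 0 0 0" --pt "0.5 0 0 0 0" --pt "0.6 0 0 0 0"

```text
time: 31.25
tool_pos: [0.6224, -0.2595, 0.0231]
orientation: [[-0.996, 0.087, 0.0], [0.087, 0.996, 0.0], [-0.0, 0.0, -1.0]]
contact_force: [0.2, -0.1, -0.1]
finger_gap: 0.506
grasp_force: 0.0
```

Call:
carry_out --pt "0.6 0 0 0 0" --pt "0.6 0 0 0 0" --pt "0.6 0 0 -0.02 0" --pt "0.6 0 0 -0.06 0" --pt "0.6 0 0 -0.12 0"

```text
time: 31.75
tool_pos: [0.6222, -0.2595, 0.0477]
orientation: [[-0.996, 0.087, -0.001], [0.087, 0.996, 0.0], [0.001, 0.0, -1.0]]
contact_force: [-0.3, -0.0, 0.4]
finger_gap: 0.599
grasp_force: 0.0
```

Call:
carry_out --pt "0.6 0 0 -0.12 0" --pt "0.6 0 0 -0.3 0" --pt "0.6 0 0 -0.5 0" --pt "0.6 0 0 -0.7 0" --pt "0.6 0 0 -0.85 0"

```text
time: 32.25
tool_pos: [0.6225, -0.2596, 0.2214]
orientation: [[-0.996, 0.087, 0.003], [0.087, 0.996, -0.002], [-0.004, -0.002, -1.0]]
contact_force: [-0.2, -0.4, -0.1]
finger_gap: 0.603
grasp_force: 0.0
```

```bash
python3 -c "
from h import *
st()
for i in range(6): fr=viewer.grab_frame('side')
st()
q=fr['pixels'][110:270,120:345,::-1]
cv2.imwrite('pics/side7.png',cv2.resize(q,None,fx=3.5,fy=3.5,interpolation=2))
"
```

```text
t 32.25 p [ 0.6225 -0.2596  0.2214] yaw 175.01 ang -91.98 r 0.5069 F [-0.2 -0.4 -0.1] M [ 0.04 -0.18  0.03] Frad 0.4 Fcw 0.2 T_cwres -0.07 gap 0.603 gf 0.0
t 32.55 p [ 0.6219 -0.2593  0.216 ] yaw 175.00 ang -92.05 r 0.5066 F [ 0.2 -0.8  0.1] M [ 0.01 -0.18 -0.04] Frad 0.8 Fcw -0.2 T_cwres 0.09 gap 0.600 gf 0.0
```

View pics/side7.png

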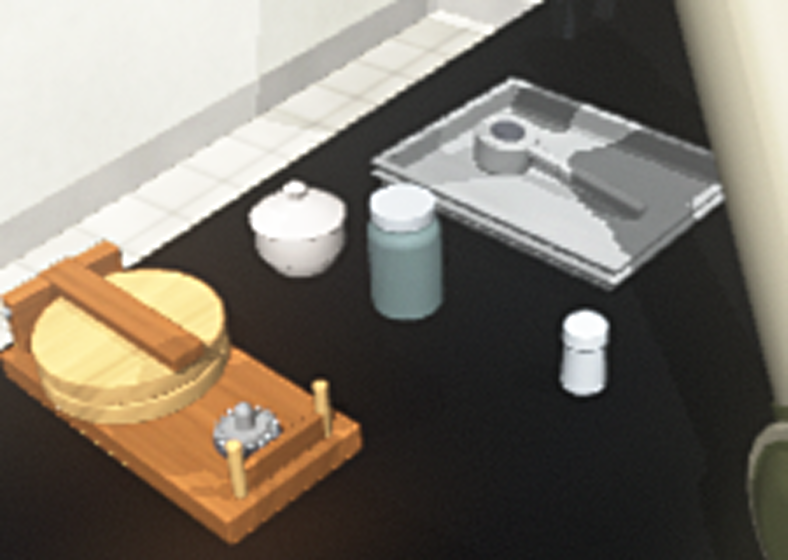

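The wrench lies wholly inside the tray, with its head near crop pixel (505,140). The bolt is bare, the jar, bowl and shaker stand where they were, and the gripper is clear.

```bash
python3 -c "
from h import *
print(workorder.hand_in())"
```

```text
the job is handed in; nothing more can be done
None
```

The bolt came up snug at about 1.3 N m (snug range 1.1 to 1.6), the wrench was lifted off and laid in the upper tray, and the job was handed in at about 33 s; no verdict came back.

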